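# Clear the banding wheel and load the next jar

## Task

The banding wheel on the bench spins freely. Lift the white handpiece straight up off it and lay it in the two yokes of its rest; then lift the big jar straight up out of its rack, where little more than its lid stands proud, and stand it upright in the middle of the wheel, inside the smallest ring. Set both down without dropping them, leave the wheel still, and do not disturb the other jars, the tub or the marker.

Things in the scene. Friction and masses are not known exactly. Their poses are not given: they have to be found in the camera images.
- handpiece_centre (a point): Centre of the handpiece: white barrel, black end, thin nose; 164 mm long (own y, ends at +-82 mm), 32 mm wide (own x), 32 mm high, about 0.2 kg. Starts lying level on the wheel, off its axis, at any yaw; it does not roll. The point is 16 mm above its underside, a good place to grip across the width.
- wheel_centre (a point): Centre of the top face of the banding wheel, on its spin axis, 55 mm above the bench: a grey metal disc 200 mm in diameter, 10 mm thick, with three thin dark rings (radii 42, 66, 88 mm), on a pillar and a fixed round foot 124 mm in diameter.
- wheel (a joint): Turn of the wheel's disc about the vertical, rad. It spins freely at a slight sideways push and coasts to a stop within a few seconds. Any value is all right.
- rest_seat (a point): Where the handpiece's centre lies when it is in its rest, 30 mm above the bench; its length goes along own x of this point, either way round. The yokes' floor is 14 mm above the bench; their arms stand 40 mm apart, flare to about 55 mm and reach 50 mm above the bench.
- rack: Fixed dark wooden rack, 240 mm (own x) by 84 mm by 38 mm high; origin at the centre of its underside, on the bench. Three round wells, 59 mm in diameter, 33 mm deep, at own x = -80, 0, +80 mm: one holds the big jar, the others a small jar each, sunk below the top. A solid hose hangs over the bench near x 0.62, y 0.32. Rack and rest may be on either side of the wheel.
- jar_centre (a point): Centre, half-way up, of the big jar: glass with a silvery lid (fixed), 58 mm high, body 56 mm, lid 59 mm in diameter, about 0.14 kg, own z up. Starts upright in a well, underside 5 mm above the bench; the lid (its top 14 mm) and 11 mm of body stand above the rack: grip it there. It must rise over 33 mm to leave the well.
- small_jar_a: Small jar, 34 mm in diameter and 26 mm high, in a well of the rack; origin at the centre of its underside. Leave alone.
- small_jar_b: Second small jar, as small_jar_a, in another well. Leave alone.
- spare_jar: A jar like the big one, 58 mm in diameter and height, standing on the bench beyond the wheel; origin at the centre of its underside. Leave alone.
- tub: Square milky tub with a lid, 77x68x70 mm high, standing on the bench beyond the wheel; origin at the centre of its underside. Leave alone.
- marker: Black marker pen, 124 mm long (own y), 12 mm thick, lying on the bench in front of the wheel; origin under its middle. Leave alone.
- rest: The handpiece's rest, fixed: dark plate 170 mm (own x) by 62 mm by 6 mm, with two black yokes, each 12 mm long, at own x = -50 and +50 mm. The 88 mm between the yokes are free for fingers beside the handpiece. Origin at the centre of its underside, on the bench.
There are look-alikes about, which are no part of the job. What is shaped like the part that bears jar_centre but purple or turquoise is not meant.

How it is judged (in metres and radians):
On the way, in this order (a step that is already met when the one before it is completed fails the run):
1. the handpiece is lifted clear above the wheel (z of handpiece_centre in the frame of wheel_centre above 0.036 m and horizontal distance between handpiece_centre and wheel_centre below 0.1 m), for 0.1 s.
2. the handpiece lies in the rest, let go (distance between handpiece_centre and rest_seat below 0.03 m and z of handpiece_centre in the frame of rest_seat below 0.006 m and angle between the y axis of handpiece_centre and the x axis of rest_seat, either way round below 0.15 rad and contact force between the fingers and handpiece below 0.1 N), for 0.2 s.
3. the big jar is lifted clear above the rack (z of jar_centre in the frame of rack above 0.072 m), for 0.1 s.
At the end, for the whole second after the job is handed in: The handpiece lies in both yokes of the rest (centre within 30 mm of the seat and not more than 6 mm above it, its length within 0.15 rad of the rest's); the big jar stands upright (within 0.1 rad) on the wheel, its axis within 15 mm of the wheel's; the wheel turns slower than 0.15 rad/s (distance between handpiece_centre and rest_seat below 0.03 m and z of handpiece_centre in the frame of rest_seat below 0.006 m and angle between the y axis of handpiece_centre and the x axis of rest_seat, either way round below 0.15 rad and horizontal distance between jar_centre and wheel_centre below 0.015 m and z of jar_centre in the frame of wheel_centre between 0.025 and 0.033 m and not (angle between jar_centre's own z axis and vertical above 0.1 rad) and velocity of joint wheel between -0.15 and 0.15 rad/s); the robot touches nothing.
It fails at once if the handpiece is dropped (falls at over 0.6 m/s out of the fingers) (linear speed of handpiece above 0.6 m/s and contact force between the fingers and handpiece below 0.05 N).
It fails at once if the big jar is dropped (falls at over 0.6 m/s out of the fingers) (linear speed of frit_jar above 0.6 m/s and contact force between the fingers and frit_jar below 0.05 N).
It fails at once if another jar, the tub or the marker is moved by more than 20 mm (distance of any of small_jar_a, small_jar_b, spare_jar, tub, marker from where it was at the start of the episode above 0.02 m).
It also fails if it takes over 66 s, if anything falls off the work surface, if the arm or the gripper's body presses on something with over 40 N, if the wrist force passes 120 N, or if a joint passes its speed limit or range.

## Robot

A 6-joint arm with a two-finger parallel gripper is mounted at the origin on a cart in front of the work surface, level with it; the furniture and walls round the work are solid. World frame = base frame: x ahead of the robot, y to its left, z up, the work surface at z = 0. Lengths are in mm, angles in rad, forces in N, time in s.
With the tool pointing down it reaches from about 275 to 750 mm from the base axis. Payload 10.2 kg.
Tool frame: the origin (TCP) lies midway between the tips of the shut fingers; the grasp point (between the pads) lies 19 mm behind it; z points along the fingers, y is the line along which they close (so a half turn about z gives the same grasp; the last joint's range is limited). The gripper opens to 85 mm and grips with 20 to 120 N. Pads are 22 mm wide; open, the fingers measure 114 mm over their backs; the gripper's body (76 mm by 85 mm) begins 54 mm behind the grasp point. The pads swing forward as they close: fully open they stand 13 mm farther back than shut.
Start: joints at [-1.453, 0.313, 1.498, -0, 1.331, -0.223], TCP at [175.464, -494.817, 231.294] pointing down, gripper open.
Joint ranges: [-2.94, 2.94], [-0.97, 2.17], [0.19, 2.56], [-1.23, 4.37], [0.02, 3.11], [-2.88, 2.88]. Speed limits (rad/s): [2.39, 2.39, 3.01, 3.14, 3.14, 3.14].

## Interface

Orientations are given as a unit quaternion [w, x, y, z].
In Python, from rig import ctrl gives the robot as it stands.
- The arm moves only by the tool send_rows, never from a script. Its argument "targets" is a list of rows, each a list of 7 numbers: the closure, from -1 (fully open) to 1 (shut), so that 0 is half open, then the shift along the tool's x, y, z in m, then the turn, a rotation vector about the tool's x, y, z in rad. In form: [[claw, dx, dy, dz, ax, ay, az], ...]. A call has exactly 10 rows; each row shifts and turns the commanded pose from where the row before left it, along the tool's axes as they then stand; what a row does not reach is not made up. A row lasts 1/8 s, in which the tool goes at most 62.5 mm and 10.7 degrees, less where a joint would pass 70% of its speed; a pose out of reach is approached as far as the arm can. A call with a gripper value outside its range is refused whole. The fingers move at their own pace and stop on an object; "squeeze" is the grip in N (left out, the last holds). Time passes only in rows, so rows that do not move let the fingers close, or fill a call up. It gives the time, the measured TCP pose, the force, the opening and the grip force at its end, in the units of the state.
- ctrl.sense(): the state, without advancing time (a new reading comes with each control period).
- ctrl.capture(name): name is "scene" or "side" or "wrist"; returns a dict with "img" (420x560x3 uint8, red, green, blue), "camera_matrix" (3x3 intrinsics, pixels), "k1" (the pictures are not rectified: a ray, as slopes to the right and down, at radius r is drawn at 1 + k1 r^2 times it, then the intrinsics apply), "R" (3x3) and "t" (3): a world point X has camera coordinates R X + t. Camera axes: x right, y down, z forward; pixel columns grow to the right and rows downward; lengths in mm; the calibration is good to about 2 mm. A picture is of the moment at which its call begins. There is no depth.
- ctrl.finish_job(): hands the job in; it is judged then, once.
Trained networks look in a picture, given as the dict that the camera call returned (one of the last four; its "shot" number tells which), for a name from the list of things; names that differ only in an ending like _2 or _b are one class to them, and where a whole thing is asked for, a point or a joint stands for the part that bears it (a point fixed in the world has none). Each returns a list of dicts, best first, with "score" (0 to 1); they miss things now and then, are a little off and sometimes report something else, mostly with a low value. They report only what shows in the picture. A call takes as long as a camera call. They do not tell look-alikes from the thing itself.
- ctrl.boxes_of(query, picture): "extent" ([left, top, width, height] in pixels, round what is visible of it).
- ctrl.landmark_of(query, picture): "point" ([column, row] in pixels: a listed point, or the origin of a listed thing).
The state is a dict: "time_s": time; "joints": joint angles; "dq": joint speeds; "tau": joint torques, N m; "eef_pos": TCP position; "ee_rot": TCP orientation; "force": force on the tool from outside, world axes, zero at the start; "wrist_torque": the same for the moment, N m; "grip_width": opening from 0.0 (shut) to 1.0 (fully open); "grip_force": force on a finger pad.
Only numpy, scipy, OpenCV 4.12 (cv2) and the standard library are available. Lean on these libraries where they do the work, as an engineer would, in place of code of your own. Each camera call takes 0.05 s, during which the arm holds its last target. There are 200 camera calls.

## Working session

There is one attempt and no reset: what is moved stays moved. The work goes in short steps, Python scripts to look and compute and a tool call to move; the robot and the scene stay as the last step left them, time stands still between calls to the robot, and variables do not carry over. Pictures are saved under pics/ and viewed, at most 10 in all, crops included, and the job is handed in when it is done.

Besides the shell and the picture viewer there is one more tool, called after ">>>" as name(argument=value, ...), one argument or row to a line, values as JSON. send_rows: Moves the arm, as the interface text tells. Its arguments: {"type":"object","properties":{"targets":{"type":"array"},"squeeze":{"type":"number"}},"required":["targets"]}

```bash
mkdir -p pics
cat > h.py <<'E'
import numpy as np, cv2
from rig import ctrl
def ray(p,uv):
    K=np.array(p["camera_matrix"]);k=p["k1"]
    d=np.linalg.solve(K,[uv[0],uv[1],1])[:2]; s=d.copy()
    for _ in range(30): s=d/(1+k*(s@s))
    R=np.array(p["R"]);t=np.array(p["t"])
    return -R.T@t, R.T@np.array([s[0],s[1],1])
def atz(p,uv,z):
    o,d=ray(p,uv); return o+d*(z-o[2])/d[2]
def proj(p,X):
    c=np.array(p["R"])@np.array(X,float)+np.array(p["t"]); s=c[:2]/c[2]; s=s*(1+p["k1"]*(s@s))
    return (np.array(p["camera_matrix"])@[s[0],s[1],1])[:2]
def tri(a):
    A=np.zeros((3,3));b=np.zeros(3)
    for p,uv in a:
        o,d=ray(p,uv);d=d/np.linalg.norm(d);M=np.eye(3)-np.outer(d,d);A+=M;b+=M@o
    return np.linalg.solve(A,b)
def save(p,n,crop=None,s=1):
    im=p["img"][:,:,::-1]
    if crop: x,y,w,h=crop; im=im[y:y+h,x:x+w]
    cv2.imwrite("pics/"+n,cv2.resize(im,None,fx=s,fy=s,interpolation=cv2.INTER_CUBIC))
E
python3 - <<'E'
from h import *
Z=dict(handpiece_centre=71,wheel_centre=55,rest_seat=30,rack=0,jar_centre=34,small_jar_a=5,spare_jar=0,tub=0,marker=0,rest=0)
np.set_printoptions(precision=1,suppress=True)
for c in("scene","side"):
    p=ctrl.capture(c);save(p,c+".png",s=1.4)
    R=np.array(p["R"]);print(c,-R.T@np.array(p["t"]))
    for n,z in Z.items():
        for r in ctrl.landmark_of(n,p)[:4]: print(n,round(r["score"],2),np.array(r["point"]),atz(p,r["point"],z))
print(ctrl.sense())
E
```

```text
scene [-154.7 -606.5  574.8]
handpiece_centre 0.57 [293.6 209.8] [570.3 -57.9  71. ]
handpiece_centre 0.3 [358.9 278.8] [ 443.  -313.2   71. ]
wheel_centre 0.89 [281.2 217.2] [545.3 -40.9  55. ]
wheel_centre 0.22 [356.5 277.1] [ 463.6 -297.6   55. ]
rest_seat 0.91 [201.4 208.4] [477.8 168.1  30. ]
rack 0.97 [353.2 291.7] [ 482.6 -285.2    0. ]
jar_centre 0.73 [168.8 240.5] [324.9 104.4  34. ]
jar_centre 0.58 [257.8 296.4] [ 315.  -174.8   34. ]
jar_centre 0.42 [207.7 216.6] [455.6 119.3  34. ]
small_jar_a 0.61 [347.2 311.5] [ 418.9 -310.4    5. ]
spare_jar 0.74 [324.4 208.4] [734.8 -38.7   0. ]
tub 0.69 [325.4 208.2] [737.5 -40.1   0. ]
tub 0.57 [288.3 193.6] [738.3  90.7   0. ]
marker 0.69 [232.7 268.8] [376.5 -45.1   0. ]
side [ 485.4 -808.1  479.9]
handpiece_centre 0.59 [301.2 219.6] [573.6 -57.2  71. ]
wheel_centre 0.91 [284.6 226.1] [536.9 -58.7  55. ]
wheel_centre 0.72 [210.7 243.8] [ 380.6 -133.8   55. ]
rest_seat 0.91 [260.4 195.6] [481.5 156.   30. ]
rack 0.61 [264.  316.3] [ 490.3 -287.4    0. ]
rack 0.15 [310.6 311.8] [ 574.8 -276.3    0. ]
jar_centre 0.69 [266.4 299.6] [ 494.3 -282.5   34. ]
jar_centre 0.68 [202.5 203.6] [330.4  95.8  34. ]
small_jar_a 0.77 [221.2 322.6] [ 416.5 -308.1    5. ]
small_jar_a 0.6 [308.8 314.1] [ 570.  -287.8    5. ]
tub 0.94 [355.4 219.9] [732.4  72.7   0. ]
marker 0.6 [215.1 243. ] [376.9 -42.9   0. ]
rest 0.76 [265.6 202.5] [496.3 174.1   0. ]
{'time_s': 1.1, 'joints': array([-1.5,  0.3,  1.5,  0. ,  1.3, -0.2]), 'dq': array([-0., -0.,  0.,  0., -0., -0.]), 'tau': array([  0. , -41.2, -26. ,  -0. ,   0. ,  -0. ]), 'eef_pos': array([ 175.5, -494.8,  231.3]), 'ee_rot': array([-0. ,  1. ,  0.2,  0. ]), 'force': array([-0.1, -0. , -0.2]), 'wrist_torque': array([-0., -0., -0.]), 'grip_force': 0.0, 'grip_width': 0.9963732421217625}
```

View pics/scene.png

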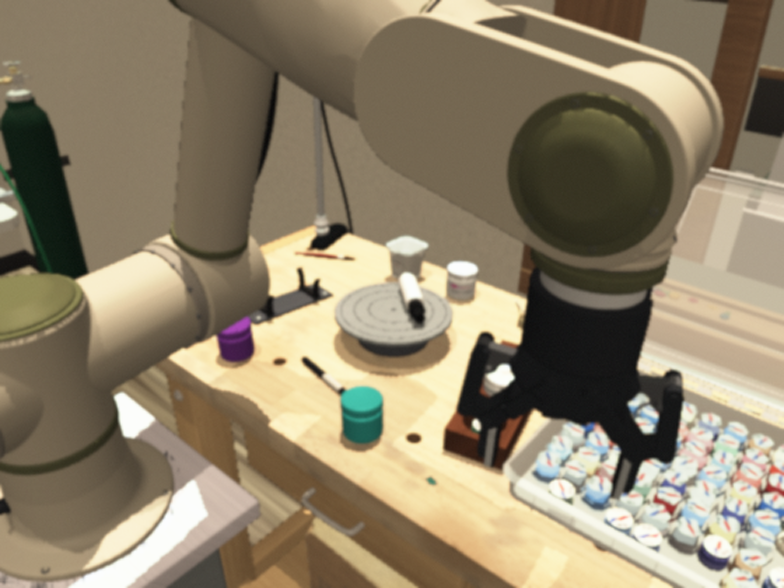

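View pics/side.png

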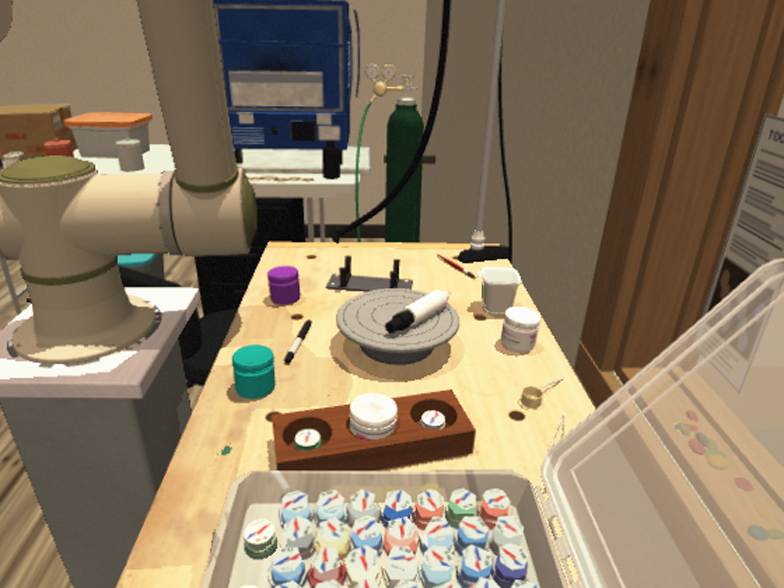

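The two views show the handpiece on the wheel (side, 1.4x picture: black end at about (390,325), nose at (448,293)), and the rest beyond it at (370,283). The rack is in front, with a white-lidded jar in its middle well at (373,415).

Big-jar candidates in raw side pixels: white (266,299) in the rack, purple (203,204), turquoise (181,265), and white (372,235) standing on the bench, which is the spare. Only the one in the rack fits. I'll confirm it with a wrist crop before gripping.

Run:
```python
from h import *
from scipy.spatial.transform import Rotation as Ro
np.set_printoptions(precision=3,suppress=True)
a=ctrl.capture("scene");b=ctrl.capture("side")
for n in("wheel_centre","rest_seat","handpiece_centre"):
    print(n,tri([(a,ctrl.landmark_of(n,a)[0]["point"]),(b,ctrl.landmark_of(n,b)[0]["point"])]))
f=lambda u,v,z:atz(b,(u/1.4,v/1.4),z)
print("hp ends",f(391,326,71),f(449,293,71))
print("yokes",f(345,270,45),f(396,271,45))
s=ctrl.sense();q=s["ee_rot"];print(q);R=Ro.from_quat([q[1],q[2],q[3],q[0]]).as_matrix();print(R)
d=np.array([545,-52,330])-s["eef_pos"];print("shift",R.T@d)
w=ctrl.capture("wrist");Rw=np.array(w["R"]);c=-Rw.T@np.array(w["t"]);print("wristcam in tool",R.T@(c-s["eef_pos"]),"axis",R.T@Rw[2],w["camera_matrix"][0])
```

```text
wheel_centre [600.638 -50.43  -72.276]
rest_seat [1039.644  823.953 -510.896]
handpiece_centre [573.486 -49.128  70.784]
hp ends [ 522.341 -115.613   71.   ] [624.371  -5.96   71.   ]
yokes [443.593 140.937  45.   ] [542.448 137.825  45.   ]
[-0.     0.986  0.17  -0.   ]
[[ 0.942  0.334 -0.   ]
 [ 0.334 -0.942  0.   ]
 [-0.    -0.    -1.   ]]
shift [ 496.276 -293.814  -98.701]
wristcam in tool [  71.645    1.264 -142.603] axis [-0.279  0.001  0.96 ] [330.682   0.    283.634]
```

>>> send_rows(
  targets=[
    [-1,0.03,-0.018,-0.02,0,0,0],
    [-1,0.052,-0.031,-0.015,0,0,0],
    [-1,0.052,-0.031,-0.015,0,0,0],
    [-1,0.052,-0.031,-0.015,0,0,0],
    [-1,0.052,-0.031,-0.015,0,0,0],
    [-1,0.052,-0.031,-0.01,0,0,0],
    [-1,0.052,-0.031,0,0,0,0],
    [-1,0.052,-0.031,0,0,0,0],
    [-1,0.052,-0.031,0,0,0,0],
    [-1,0.03,-0.016,0,0,0,0],
  ],
)

```text
time_s: 2.8
eef_pos: [531.0, -67.5, 321.2]
ee_rot: [-0.0, 0.985, 0.171, 0.0]
force: [-0.1, -1.0, 0.3]
grip_width: 0.999
grip_force: 0.0
```

>>> send_rows(
  targets=[
    [-1,0.02,-0.011,0,0,0,0],
    [-1,0,0,0,0,0,-0.16],
    [-1,0,0,0,0,0,-0.16],
    [-1,0,0,0,0,0,-0.16],
    [-1,0,0,0,0,0,0],
    [-1,0,0,0,0,0,0],
    [-1,0,0,0,0,0,0],
    [-1,0,0,0,0,0,0],
    [-1,0,0,0,0,0,0],
    [-1,0,0,0,0,0,0],
  ],
)

```text
time_s: 4.05
eef_pos: [545.0, -52.9, 321.3]
ee_rot: [0.0, 0.917, 0.399, -0.0]
force: [0.2, -0.4, 0.2]
grip_width: 1.001
grip_force: 0.0
```

Run:
```python
from h import *
np.set_printoptions(precision=2,suppress=True)
s=ctrl.sense();print(s["eef_pos"],s["ee_rot"],s["force"],s["time_s"])
p={c:ctrl.capture(c) for c in("wrist","scene","side")}
save(p["wrist"],"w1.png",s=1.4)
for n,z in dict(handpiece_centre=71,wheel_centre=55,rest_seat=30,jar_centre=34,rack=0,marker=0,tub=0,spare_jar=0).items():
  for c in p:
    for r in ctrl.landmark_of(n,p[c])[:3]: print(n,c,round(r["score"],2),np.array(r["point"]),atz(p[c],r["point"],z))
```

```text
[545.01 -52.93 321.28] [ 0.    0.92  0.4  -0.  ] [ 0.21 -0.39  0.22] 4.05
handpiece_centre wrist 0.94 [304.9 160.1] [576.34 -58.99  71.  ]
handpiece_centre scene 0.56 [291.4 209.8] [566.82 -54.03  71.  ]
handpiece_centre side 0.82 [300.9 217.5] [573.8  -47.29  71.  ]
wheel_centre wrist 0.76 [278.4 173.7] [539.96 -51.4   55.  ]
wheel_centre scene 0.92 [279.9 217.9] [540.69 -40.69  55.  ]
wheel_centre side 0.71 [284.6 226.7] [536.75 -61.37  55.  ]
rest_seat wrist 0.63 [130.   68.1] [493.06 169.17  30.  ]
rest_seat scene 0.63 [205.9 209.6] [481.17 154.75  30.  ]
rest_seat side 0.79 [263.5 199.3] [490.01 132.41  30.  ]
jar_centre wrist 0.93 [231.3 320.7] [ 330.91 -169.08   34.  ]
jar_centre wrist 0.72 [368.8 306.9] [ 498.49 -292.92   34.  ]
jar_centre wrist 0.65 [131.2  68.6] [494.63 166.14  34.  ]
jar_centre scene 0.96 [258.1 297.3] [ 313.46 -177.     34.  ]
jar_centre scene 0.77 [360.7 279.6] [ 487.06 -295.8    34.  ]
jar_centre scene 0.63 [169.4 238.8] [330.18 109.    34.  ]
jar_centre side 0.93 [184.9 266.9] [ 335.06 -185.58   34.  ]
jar_centre side 0.71 [266.4 301.5] [ 494.26 -287.5
[... 250 characters left out ...]
266.4 318.8] [ 494.54 -293.71    0.  ]
rack side 0.59 [214.9 242.7] [376.24 -41.6    0.  ]
marker wrist 0.78 [198.5 239.6] [375.78 -48.94   0.  ]
marker scene 0.52 [232.7 269.1] [375.77 -45.84   0.  ]
marker scene 0.49 [205.3 218.5] [483.16 162.17   0.  ]
marker side 0.45 [212.4 243.4] [370.77 -44.7   -0.  ]
marker side 0.15 [300.3 217.4] [587.62  85.36   0.  ]
tub scene 0.55 [288.4 195.4] [729.56  83.3    0.  ]
tub side 0.73 [353.9 218.6] [729.9   79.88   0.  ]
spare_jar wrist 0.71 [392.9  65.1] [742.96 -54.79   0.  ]
spare_jar wrist 0.46 [334.  332.5] [ 418.18 -314.57    0.  ]
spare_jar scene 0.78 [326.2 208.5] [737.59 -42.74   0.  ]
spare_jar side 0.62 [369.5 248.7] [735.25 -66.44   0.  ]
```

View pics/w1.png

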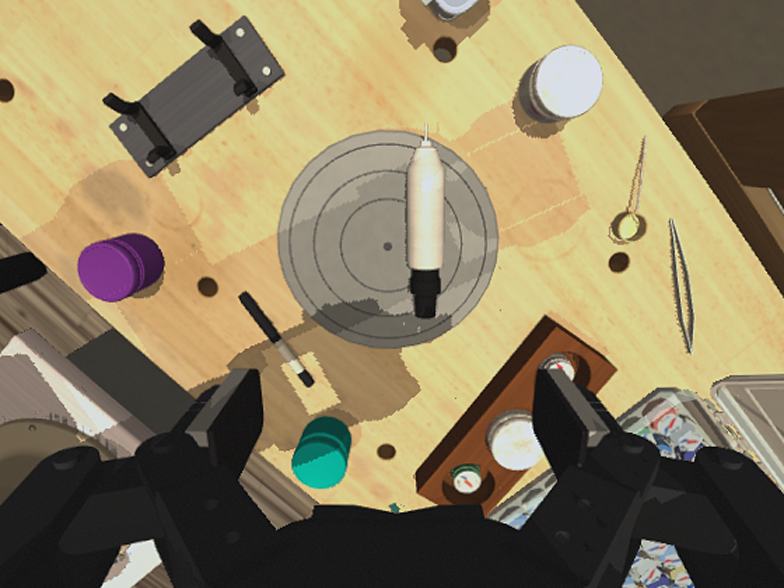

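The wrist view (1.4x picture) shows the wheel dot at (388,246) and the handpiece from its nose at (426,125) to its black end at (426,316). The rest plate's corners are at (245,16), (284,72), (152,177) and (110,127). The white-lidded jar in the rack's middle well is at (514,442).

```bash
cat >> h.py <<'E'
from scipy.spatial.transform import Rotation as Ro
def pose():
    s=ctrl.sense();q=s["ee_rot"];return s["eef_pos"],Ro.from_quat([q[1],q[2],q[3],q[0]]).as_matrix()
E
python3 - <<'E'
from h import *
np.set_printoptions(precision=2,suppress=True)
p=ctrl.capture("wrist");f=lambda u,v,z:atz(p,(u/1.4,v/1.4),z)
print("wheel",f(388,246,55))
a,b=f(426,125,71),f(426,317,71);d=a-b
print("hp",(a+b)/2,np.linalg.norm(d),np.degrees(np.arctan2(d[1],d[0])))
c=np.array([f(*x,6) for x in((245,16),(284,72),(152,177),(110,127))]);print("rest",c.mean(0),np.linalg.norm(c[0]-c[1]),np.linalg.norm(c[1]-c[2]))
d=c[0]+c[1]-c[2]-c[3];print("rest yaw",np.degrees(np.arctan2(d[1],d[0])))
print("jar lid",f(514,442,63))
x,R=pose();print(R,x);print("shift",R.T@((a+b)/2-x))
E
```

```text
wheel [537.06 -52.19  55.  ]
hp [574.79 -59.72  71.  ] 163.59332782927905 47.99115001715187
rest [493.72 167.29   6.  ] 58.580850730475376 165.13999235876366
rest yaw -8.818321036439503
jar lid [ 494.37 -282.98   63.  ]
[[ 0.68  0.73 -0.  ]
 [ 0.73 -0.68  0.  ]
 [-0.   -0.   -1.  ]] [545.   -52.89 321.29]
shift [ 15.31  26.46 250.29]
```

>>> send_rows(
  squeeze=40,
  targets=[
    [-1,0.003,0.006,0.03,0,0,-0.015],
    [-1,0.004,0.007,0.045,0,0,0],
    [-1,0.004,0.007,0.045,0,0,0],
    [-1,0.004,0.007,0.045,0,0,0],
    [-1,0,0,0.035,0,0,0],
    [-1,0,0,0.025,0,0,0],
    [-1,0,0,0.02,0,0,0],
    [-1,0,0,0.011,0,0,0],
    [-1,0,0,0.005,0,0,0],
    [-0.5,0,0,0,0,0,0],
  ],
)

```text
time_s: 6.7
eef_pos: [575.3, -60.0, 60.6]
ee_rot: [0.0, 0.914, 0.406, 0.0]
force: [0.8, -0.6, 0.2]
grip_width: 0.817
grip_force: 0.0
```

>>> send_rows(
  targets=[
    [-0.2,0,0,0,0,0,0],
    [-0.1,0,0,0,0,0,0],
    [0,0,0,0,0,0,0],
    [0.1,0,0,0,0,0,0],
    [0.2,0,0,0,0,0,0],
    [0.3,0,0,0,0,0,0],
    [0.5,0,0,0,0,0,0],
    [0.7,0,0,0,0,0,0],
    [1,0,0,0,0,0,0],
    [1,0,0,0,0,0,0],
  ],
)

```text
time_s: 7.95
eef_pos: [575.2, -59.9, 60.5]
ee_rot: [0.0, 0.914, 0.406, 0.0]
force: [-0.2, 2.6, 5.5]
grip_width: 0.365
grip_force: 40.4
```

>>> send_rows(
  targets=[
    [1,0,0,-0.005,0,0,0],
    [1,0,0,-0.01,0,0,0],
    [1,0,0,-0.015,0,0,0],
    [1,0,0,-0.02,0,0,0],
    [1,0,0,-0.025,0,0,0],
    [1,0,0,-0.025,0,0,0],
    [1,0,0,-0.01,0,0,0],
    [1,0,0,0,0,0,0],
    [1,0,0,0,0,0,0],
    [1,0,0,0,0,0,0],
  ],
)

```text
time_s: 9.2
eef_pos: [574.8, -59.9, 169.4]
ee_rot: [-0.001, 0.914, 0.406, -0.001]
force: [0.9, -0.5, -2.8]
grip_width: 0.359
grip_force: 39.6
```

Run:
```python
from h import *
np.set_printoptions(precision=3,suppress=True)
x,R=pose();print(x,R)
p=ctrl.capture("wrist");save(p,"w2.png",s=1.4)
c,s=np.cos(np.radians(-8.8)),np.sin(np.radians(-8.8))
print("shift xy",R.T@(np.array([493.7,167.3,20])-x))
print(np.degrees(np.arctan2(R[1,0],R[0,0])))
```

```text
[574.756 -59.894 169.429] [[ 0.671  0.742 -0.001]
 [ 0.742 -0.671  0.   ]
 [-0.001 -0.001 -1.   ]]
shift xy [ 114.267 -212.276  149.659]
47.88385326858121
```

View pics/w2.png

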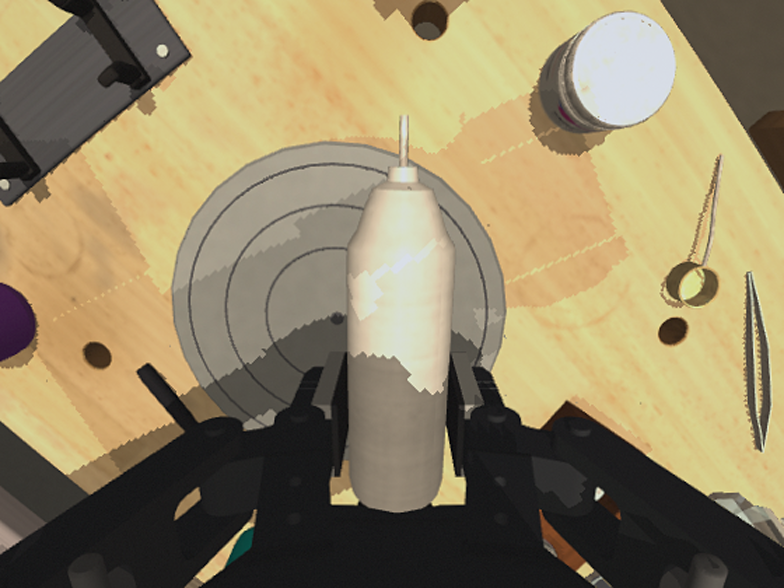

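>>> send_rows(
  targets=[
    [1,0.006,-0.012,0,0,0,0],
    [1,0.014,-0.026,0,0,0,0],
    [1,0.016,-0.03,0,0,0,0],
    [1,0.016,-0.03,0,0,0,0],
    [1,0.016,-0.03,0,0,0,0],
    [1,0.016,-0.03,0,0,0,0],
    [1,0.014,-0.026,0,0,0,0],
    [1,0.011,-0.018,0,0,0,0],
    [1,0.005,-0.01,0,0,0,0.06],
    [1,0,0,0,0,0,0.13],
  ],
)

```text
time_s: 10.5
eef_pos: [493.3, 168.2, 170.3]
ee_rot: [-0.0, 0.949, 0.316, -0.0]
force: [0.2, -0.7, -2.4]
grip_width: 0.363
grip_force: 39.5
```

>>> send_rows(
  targets=[
    [1,0,0,0,0,0,0.16],
    [1,0,0,0,0,0,0.16],
    [1,0,0,0,0,0,0.16],
    [1,0,0,0,0,0,0.16],
    [1,0,0,0,0,0,0.11],
    [1,0,0,0,0,0,0.05],
    [1,0,0,0,0,0,0],
    [1,0,0,0,0,0,0],
    [1,0,0,0,0,0,0],
    [1,0,0,0,0,0,0],
  ],
)

```text
time_s: 11.75
eef_pos: [494.2, 166.8, 170.3]
ee_rot: [-0.0, 0.997, -0.077, 0.0]
force: [-0.7, 0.3, -1.9]
grip_width: 0.364
grip_force: 39.6
```

Run:
```python
from h import *
np.set_printoptions(precision=3,suppress=True)
x,R=pose();print(x,np.degrees(np.arctan2(R[1,0],R[0,0])),ctrl.sense()["joints"])
p=ctrl.capture("wrist");save(p,"w3.png",s=1.4)
t=atz(p,(404/1.4,115/1.4),x[2]+11);print("tip in tool (if unmoved)",R.T@(t-x))
print("shift",R.T@(np.array([493.7,167.3,20])-x))
```

```text
[494.22  166.805 170.293] -8.820297323256405 [0.101 0.361 1.597 0.    1.183 1.825]
tip in tool (if unmoved) [ 83.575   2.766 -10.997]
shift [ -0.595  -0.403 150.293]
```

View pics/w3.png

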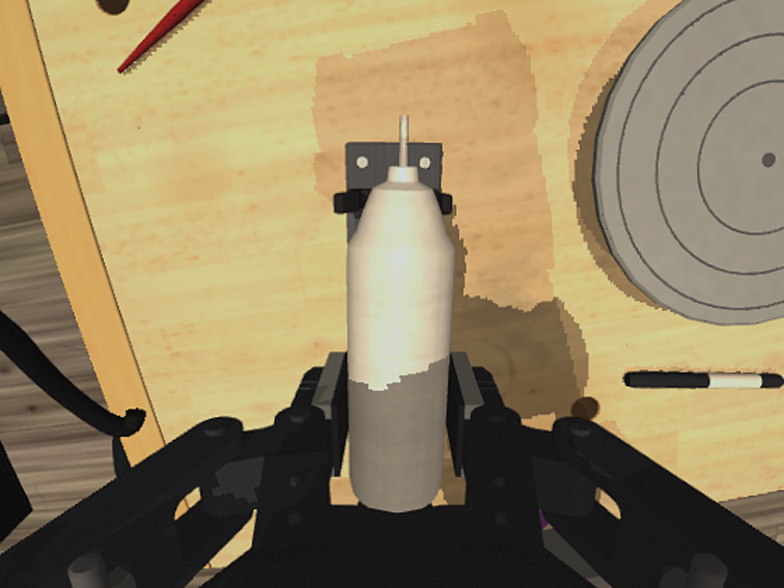

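The handpiece is aligned with the rest. The plate's front corners are level at (345,143) and (441,143), and the yoke arms span 335 to 452 in the image, against the barrel's axis at about 400. I'll check the sideways offset next.

Run:
```python
from h import *
np.set_printoptions(precision=1,suppress=True)
x,R=pose();p=ctrl.capture("wrist");g=lambda u,v,z:R.T@(atz(p,(u/1.4,v/1.4),z)-x)
print("plate corners",g(345,143,6),g(442,143,6)); print("holes",g(362,162,6),g(425,162,6)); print("yoke",g(335,203,48),g(452,203,48))
print("barrel",g(348,250,181),g(454,250,181),g(349,450,181),g(443,450,181))
w=g(769,160,55);print("wheel",R@w+x)
```

```text
plate corners [ 81.9 -32.2 164.3] [ 81.9  29.4 164.3]
holes [ 70.1 -21.6 164.3] [ 70.1  18.8 164.3]
yoke [ 47.9 -34.2 122.3] [ 47.9  32.  122.3]
barrel [ 46.7 -13.3 -10.7] [ 46.7  17.4 -10.7] [-20.6 -15.  -10.7] [-20.6  16.2 -10.7]
wheel [536.  -52.1  55. ]
```

>>> send_rows(
  targets=[
    [1,-0.001,-0.001,0.015,0,0,0],
    [1,-0.001,-0.002,0.025,0,0,0],
    [1,0,0,0.025,0,0,0],
    [1,0,0,0.02,0,0,0],
    [1,0,0,0.015,0,0,0],
    [1,0,0,0.012,0,0,0],
    [1,0,0,0.01,0,0,0],
    [1,0,0,0.008,0,0,0],
    [1,0,0,0.006,0,0,0],
    [1,0,0,0,0,0,0],
  ],
)

```text
time_s: 13.1
eef_pos: [492.6, 170.0, 34.0]
ee_rot: [0.0, 0.997, -0.077, -0.0]
force: [0.2, -0.5, -0.7]
grip_width: 0.365
grip_force: 39.6
```

>>> send_rows(
  targets=[
    [1,0,0,0.004,0,0,0],
    [1,0,0,0.004,0,0,0],
    [1,0,0,0.003,0,0,0],
    [1,0,0,0.001,0,0,0],
    [1,0,0,0.001,0,0,0],
    [1,0,0,0.001,0,0,0],
    [1,0,0,0,0,0,0],
    [1,0,0,0,0,0,0],
    [1,0,0,0,0,0,0],
    [1,0,0,0,0,0,0],
  ],
)

```text
time_s: 14.35
eef_pos: [492.7, 170.0, 20.3]
ee_rot: [-0.0, 0.997, -0.077, 0.0]
force: [-0.2, -0.4, -2.4]
grip_width: 0.361
grip_force: 39.6
```

>>> send_rows(
  targets=[
    [1,0,0,0.001,0,0,0],
    [1,0,0,0,0,0,0],
    [0.2,0,0,0,0,0,0],
    [0.0,0,0,0,0,0,0],
    [-0.2,0,0,0,0,0,0],
    [-0.4,0,0,0,0,0,0],
    [-0.6,0,0,0,0,0,0],
    [-0.6,0,0,0,0,0,0],
    [-0.6,0,0,0,0,0,0],
    [-0.6,0,0,0,0,0,0],
  ],
)

```text
time_s: 15.6
eef_pos: [492.7, 170.0, 19.3]
ee_rot: [-0.0, 0.997, -0.077, 0.0]
force: [0.4, -0.2, 0.3]
grip_width: 0.803
grip_force: 0.0
```

>>> send_rows(
  targets=[
    [-0.6,0,0,-0.01,0,0,0],
    [-0.6,0,0,-0.025,0,0,0],
    [-0.6,0,0,-0.035,0,0,0],
    [-0.6,0,0,-0.05,0,0,0],
    [-0.8,0,0,-0.05,0,0,0],
    [-1,0,0,-0.05,0,0,0],
    [-1,0,0,-0.03,0,0,0],
    [-1,0,0,-0.01,0,0,0],
    [-1,0,0,0,0,0,0],
    [-1,0,0,0,0,0,0],
  ],
)

```text
time_s: 16.85
eef_pos: [492.3, 170.0, 277.9]
ee_rot: [0.0, 0.997, -0.077, -0.001]
force: [0.1, -0.2, -0.2]
grip_width: 0.999
grip_force: 0.0
```

Run:
```python
from h import *
np.set_printoptions(precision=3,suppress=True)
x,R=pose();print(x,np.degrees(np.arctan2(R[1,0],R[0,0])))
p=ctrl.capture("wrist");save(p,"w4.png",s=1.0)
for n,z in(("handpiece_centre",30),("rest_seat",30)):
  for r in ctrl.landmark_of(n,p)[:2]:print(n,r["score"],atz(p,r["point"],z))
print("shift",R.T@(np.array([494.4,-284,260])-x))
```

```text
[492.293 169.977 277.867] -8.835548085238033
handpiece_centre 0.63 [492.119 168.313  30.   ]
rest_seat 0.78 [493.158 169.482  30.   ]
shift [ 71.857 448.254  17.996]
```

View pics/w4.png

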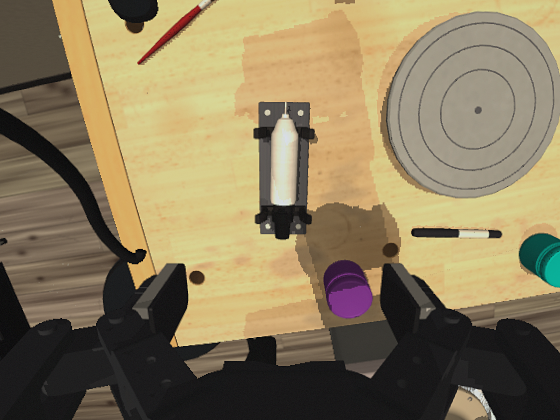

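The handpiece lies in both yokes at about (285,170), black end down at (282,220). Next I move over to the rack.

>>> send_rows(
  targets=[
    [-1,0.003,0.02,0,0,0,0],
    [-1,0.008,0.05,0,0,0,0],
    [-1,0.008,0.05,0,0,0,0],
    [-1,0.008,0.05,0,0,0,0],
    [-1,0.008,0.05,0,0,0,0],
    [-1,0.008,0.05,0,0,0,0],
    [-1,0.008,0.05,0,0,0,0],
    [-1,0.008,0.05,0,0,0,0],
    [-1,0.008,0.05,0,0,0,0],
    [-1,0.005,0.028,0,0,0,-0.05],
  ],
)

```text
time_s: 18.25
eef_pos: [494.6, -285.9, 278.4]
ee_rot: [-0.0, 0.999, -0.052, -0.001]
force: [0.5, -0.3, -0.3]
grip_width: 1.0
grip_force: 0.0
```

>>> send_rows(
  targets=[
    [-1,0,0,0,0,0,-0.18],
    [-1,0,0,0,0,0,-0.18],
    [-1,0,0,0,0,0,-0.18],
    [-1,0,0,0,0,0,-0.18],
    [-1,0,0,0,0,0,-0.18],
    [-1,0,0,0,0,0,-0.18],
    [-1,0,0,0,0,0,-0.18],
    [-1,0,0,0,0,0,-0.18],
    [-1,0,0,0,0,0,-0.18],
    [-1,0,0,0,0,0,-0.17],
  ],
)

```text
time_s: 19.5
eef_pos: [495.0, -283.6, 278.7]
ee_rot: [-0.001, 0.663, 0.748, 0.0]
force: [0.8, -0.1, -0.7]
grip_width: 1.0
grip_force: 0.0
```

>>> send_rows(
  targets=[
    [-1,0,0,0,0,0,0],
    [-1,0,0,0,0,0,0],
    [-1,0,0,0,0,0,0],
    [-1,0,0,0,0,0,0],
    [-1,0,0,0,0,0,0],
    [-1,0,0,0,0,0,0],
    [-1,0,0,0,0,0,0],
    [-1,0,0,0,0,0,0],
    [-1,0,0,0,0,0,0],
    [-1,0,0,0,0,0,0],
  ],
)

```text
time_s: 20.75
eef_pos: [495.1, -283.7, 279.3]
ee_rot: [-0.0, 0.665, 0.747, 0.0]
force: [-0.6, -0.3, 0.7]
grip_width: 0.999
grip_force: 0.0
```

Run:
```python
from h import *
np.set_printoptions(precision=3,suppress=True)
x,R=pose();print(x,np.degrees(np.arctan2(R[1,0],R[0,0])))
p=ctrl.capture("wrist");save(p,"w5.png",s=1.4)
for n,z in(("jar_centre",34),("rack",0),("small_jar_a",5)):
  for r in ctrl.landmark_of(n,p)[:3]:print(n,r["score"],r["point"],atz(p,r["point"],z))
```

```text
[ 495.064 -283.698  279.299] 96.58822424590424
jar_centre 0.79 [143.2, 56.4] [ 327.464 -170.617   34.   ]
jar_centre 0.75 [279.9, 180.4] [ 492.828 -292.08    34.   ]
small_jar_a 0.72 [344.0, 169.5] [ 572.692 -274.428    5.   ]
small_jar_a 0.6 [222.5, 182.7] [ 420.16  -309.325    5.   ]
```

View pics/w5.png

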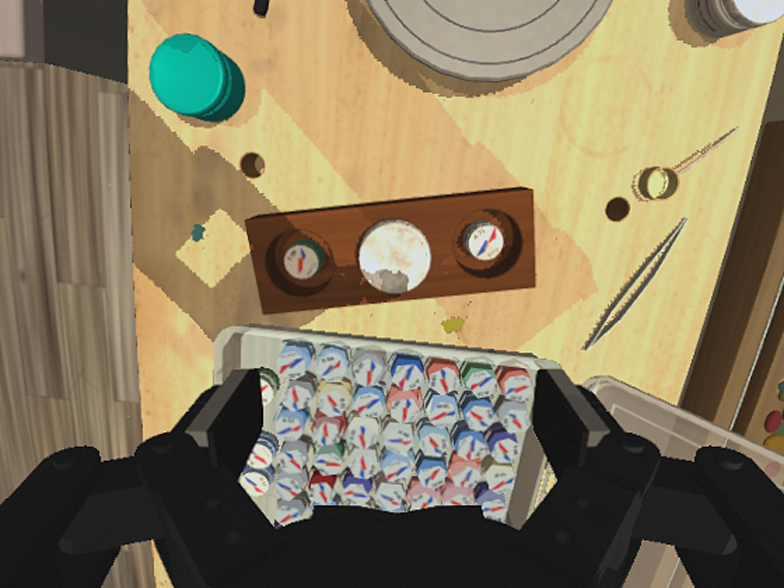

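The silvery-white lidded jar in the middle well spans columns 359–431 and rows 220–294, centred at (395,257). It is the only full-size jar in the rack, and the turquoise look-alike is off at (190,75).

Run:
```python
from h import *
np.set_printoptions(precision=2,suppress=True)
x,R=pose();p=ctrl.capture("wrist");f=lambda u,v,z:atz(p,(u/1.4,v/1.4),z)
g=cv2.cvtColor(p["img"],cv2.COLOR_RGB2HSV);m=((g[:,:,1]<70)&(g[:,:,2]>110)).astype(np.uint8);m[:145]=0;m[222:]=0;m[:,:245]=0;m[:,320:]=0
c=max(cv2.findContours(m,0,2)[0],key=cv2.contourArea);(u,v),r=cv2.minEnclosingCircle(c);print("lid circ",u,v,r,atz(p,(u,v),63),atz(p,(u+r,v),63)-atz(p,(u-r,v),63))
print("lid hand",f(395,257,63))
L,Rr=f(247,218,38),f(532,189,38);print("rack edge",L,Rr,np.linalg.norm(L-Rr),np.degrees(np.arctan2(*(Rr-L)[1::-1])))
a,b=f(302,261,31),f(486,241,31);print("small",a,b,(a+b)/2)
J=atz(p,(u,v),63);print("shift",R.T@(J-x))
```

```text
lid circ 281.8226013183594 182.57240295410156 26.463035583496094 [ 494.83 -288.42   63.  ] [58.15  6.73  0.  ]
lid hand [ 495.31 -289.5    63.  ]
rack edge [ 369.79 -275.84   38.  ] [ 600.66 -225.32   38.  ] 236.33331769067135 12.342108343352214
small [ 416.47 -308.91   31.  ] [ 571.67 -273.36   31.  ] [ 494.07 -291.13   31.  ]
shift [ -4.66  -0.74 216.29]
```

>>> send_rows(
  squeeze=45,
  targets=[
    [-1,-0.002,0,0.02,0,0,0],
    [-1,-0.002,-0.001,0.045,0,0,0],
    [-1,-0.002,0,0.05,0,0,-0.05],
    [-1,0,0,0.04,0,0,-0.05],
    [-1,0,0,0.03,0,0,0],
    [-1,0,0,0.02,0,0,0],
    [-1,0,0,0.015,0,0,0],
    [-1,0,0,0.01,0,0,0],
    [-1,0,0,0.008,0,0,0],
    [-1,0,0,0.005,0,0,0],
  ],
)

```text
time_s: 22.25
eef_pos: [494.9, -289.9, 36.2]
ee_rot: [0.0, 0.627, 0.779, -0.0]
force: [-0.5, -0.2, -0.0]
grip_width: 1.004
grip_force: 0.0
```

>>> send_rows(
  targets=[
    [-0.9,0,0,0,0,0,0],
    [-0.8,0,0,0,0,0,0],
    [-0.7,0,0,0,0,0,0],
    [-0.6,0,0,0,0,0,0],
    [-0.5,0,0,0,0,0,0],
    [-0.4,0,0,0,0,0,0],
    [-0.3,0,0,0,0,0,0],
    [-0.1,0,0,0,0,0,0],
    [0.3,0,0,0,0,0,0],
    [1,0,0,0,0,0,0],
  ],
)

```text
time_s: 23.5
eef_pos: [494.2, -290.1, 36.8]
ee_rot: [-0.0, 0.627, 0.779, -0.001]
force: [-5.5, -1.0, 6.6]
grip_width: 0.668
grip_force: 47.1
```

>>> send_rows(
  targets=[
    [1,0,0,0,0,0,0],
    [1,0,0,-0.002,0,0,0],
    [1,0,0,-0.004,0,0,0],
    [1,0,0,-0.006,0,0,0],
    [1,0,0,-0.008,0,0,0],
    [1,0,0,-0.01,0,0,0],
    [1,0,0,-0.01,0,0,0],
    [1,0,0,-0.01,0,0,0],
    [1,0,0,0,0,0,0],
    [1,0,0,0,0,0,0],
  ],
)

```text
time_s: 24.75
eef_pos: [494.7, -289.7, 86.1]
ee_rot: [-0.0, 0.627, 0.779, 0.0]
force: [0.6, -0.4, -1.1]
grip_width: 0.669
grip_force: 48.6
```

>>> send_rows(
  targets=[
    [1,0,0,-0.01,0,0,0],
    [1,0,0,-0.02,0,0,0],
    [1,0,0,-0.02,0,0,0],
    [1,0,0,-0.02,0,0,0],
    [1,0,0,-0.02,0,0,0],
    [1,0,0,-0.01,0,0,0],
    [1,0,0,0,0,0,0],
    [1,0,0,0,0,0,0],
    [1,0,0,0,0,0,0],
    [1,0,0,0,0,0,0],
  ],
)

```text
time_s: 26.0
eef_pos: [494.7, -289.7, 185.9]
ee_rot: [-0.0, 0.627, 0.779, 0.0]
force: [-0.4, 0.1, -1.0]
grip_width: 0.668
grip_force: 48.6
```

Run:
```python
from h import *
np.set_printoptions(precision=2,suppress=True)
x,R=pose();print(x,R)
p=ctrl.capture("wrist");q=ctrl.capture("side")
a=p["img"][:,:,::-1];b=cv2.resize(q["img"][130:340,160:400,::-1],None,fx=1.0,fy=1.0)
im=np.zeros((420,800,3),np.uint8);im[:,:560]=a;im[:210,560:800]=b;cv2.imwrite("pics/w6.png",im)
for c,P in(("w",p),("s",q)):
  for r in ctrl.landmark_of("jar_centre",P)[:3]:print(c,r["score"],r["point"],R.T@(atz(P,r["point"],x[2]-2)-x))
print("shift",R.T@(np.array([536.6,-52.1,x[2]])-x))
```

```text
[ 494.66 -289.67  185.87] [[-0.21  0.98 -0.  ]
 [ 0.98  0.21  0.  ]
 [ 0.   -0.   -1.  ]]
w 0.83 [115.5, 11.1] [110.55 -66.9    2.1 ]
w 0.69 [284.8, 267.5] [-1.76  1.36  2.  ]
s 0.95 [203.7, 204.5] [ 99.79 -90.41   2.11]
s 0.73 [184.6, 267.1] [ -79.81 -129.41    2.01]
s 0.71 [268.4, 229.0] [-5.63 -0.08  2.  ]
shift [223.15  91.66   0.1 ]
```

View pics/w6.png

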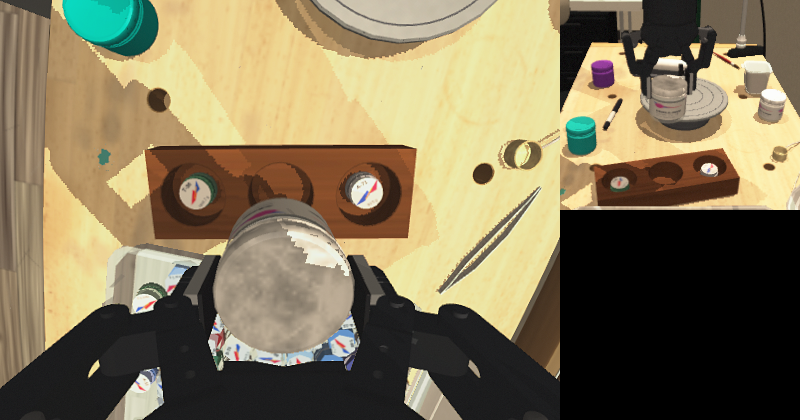

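The jar is held by its lid, upright and clear of the rack (lid centred at about (285,283)). The small jars are still in their wells. Now I carry it to the wheel.

>>> send_rows(
  targets=[
    [1,0.011,0.0045,0,0,0,0],
    [1,0.023,0.0095,0,0,0,0],
    [1,0.028,0.0115,0,0,0,0],
    [1,0.028,0.0115,0,0,0,0],
    [1,0.028,0.0115,0,0,0,0],
    [1,0.028,0.0115,0,0,0,0],
    [1,0.028,0.0115,0,0,0,0],
    [1,0.025,0.01,0,0,0,0],
    [1,0.016,0.007,0,0,0,0],
    [1,0.008,0.003,0,0,0,0],
  ],
)

```text
time_s: 27.45
eef_pos: [536.6, -51.5, 186.3]
ee_rot: [0.0, 0.627, 0.779, -0.0]
force: [0.2, -0.8, -2.1]
grip_width: 0.664
grip_force: 48.6
```

>>> send_rows(
  targets=[
    [1,0,0,0,0,0,0],
    [1,0,0,0.01,0,0,0],
    [1,0,0,0.015,0,0,0],
    [1,0,0,0.015,0,0,0],
    [1,0,0,0.015,0,0,0],
    [1,0,0,0.01,0,0,0],
    [1,0,0,0.008,0,0,0],
    [1,0,0,0.005,0,0,0],
    [1,0,0,0,0,0,0],
    [1,0,0,0,0,0,0],
  ],
)

```text
time_s: 28.7
eef_pos: [536.8, -52.4, 108.7]
ee_rot: [0.0, 0.627, 0.779, 0.0]
force: [0.0, 0.1, -1.7]
grip_width: 0.666
grip_force: 48.6
```

Run:
```python
from h import *
np.set_printoptions(precision=2,suppress=True)
x,R=pose();print(x,ctrl.sense()["force"])
p=ctrl.capture("wrist");q=ctrl.capture("side")
im=np.zeros((420,800,3),np.uint8);im[:,:560]=p["img"][:,:,::-1];im[:210,560:]=q["img"][130:340,160:400,::-1];cv2.imwrite("pics/w7.png",im)
t=np.linspace(0,2*np.pi,37)[:-1]
for r in(100,42): print(r,[proj(p,(536.6+r*np.cos(a),-52.1+r*np.sin(a),55)).round().astype(int).tolist() for a in np.radians([12,57,102,147,192])])
```

```text
[536.79 -52.43 108.66] [ 0.01  0.06 -1.73]
100 [[439, 228], [405, 112], [283, 56], [160, 111], [125, 226]]
42 [[349, 228], [331, 181], [282, 161], [233, 181], [215, 227]]
```

View pics/w7.png

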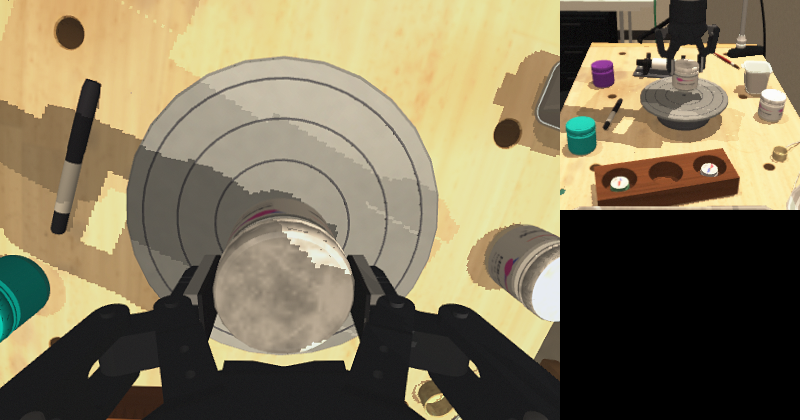

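The wheel's rim (right edge at 438, top at 57) and its ring match the predicted projection, and the jar hangs centred over it. Lowering now.

>>> send_rows(
  targets=[
    [1,0,0,0.005,0,0,0],
    [1,0,0,0.005,0,0,0],
    [1,0,0,0.004,0,0,0],
    [1,0,0,0.003,0,0,0],
    [1,0,0,0.002,0,0,0],
    [1,0,0,0.001,0,0,0],
    [1,0,0,0.001,0,0,0],
    [1,0,0,0,0,0,0],
    [1,0,0,0,0,0,0],
    [1,0,0,0,0,0,0],
  ],
)

```text
time_s: 30.05
eef_pos: [536.6, -52.4, 87.4]
ee_rot: [0.0, 0.627, 0.779, 0.0]
force: [1.0, -0.0, -1.0]
grip_width: 0.668
grip_force: 48.6
```

>>> send_rows(
  targets=[
    [1,0,0,0.0005,0,0,0],
    [1,0,0,0.0005,0,0,0],
    [1,0,0,0.0003,0,0,0],
    [1,0,0,0,0,0,0],
    [1,0,0,0,0,0,0],
    [1,0,0,0,0,0,0],
    [1,0,0,0,0,0,0],
    [1,0,0,0,0,0,0],
    [1,0,0,0,0,0,0],
    [1,0,0,0,0,0,0],
  ],
)

```text
time_s: 31.3
eef_pos: [536.6, -52.4, 86.7]
ee_rot: [0.0, 0.627, 0.779, 0.0]
force: [-2.8, 0.1, 6.0]
grip_width: 0.669
grip_force: 49.2
```

Contact at 6 N. Releasing gently.

>>> send_rows(
  targets=[
    [-0.3,0,0,0,0,0,0],
    [-0.4,0,0,0,0,0,0],
    [-0.5,0,0,0,0,0,0],
    [-0.6,0,0,0,0,0,0],
    [-0.7,0,0,0,0,0,0],
    [-0.8,0,0,0,0,0,0],
    [-0.9,0,0,0,0,0,0],
    [-1,0,0,0,0,0,0],
    [-1,0,0,0,0,0,0],
    [-1,0,0,0,0,0,0],
  ],
)

```text
time_s: 32.55
eef_pos: [536.6, -52.4, 86.0]
ee_rot: [0.0, 0.627, 0.779, 0.0]
force: [0.1, 0.3, 0.3]
grip_width: 1.0
grip_force: 0.0
```

>>> send_rows(
  targets=[
    [-1,0,0,-0.005,0,0,0],
    [-1,0,0,-0.01,0,0,0],
    [-1,0,0,-0.02,0,0,0],
    [-1,0,0,-0.03,0,0,0],
    [-1,0,0,-0.04,0,0,0],
    [-1,0,0,-0.04,0,0,0],
    [-1,0,0,-0.03,0,0,0],
    [-1,0,0,-0.01,0,0,0],
    [-1,0,0,0,0,0,0],
    [-1,0,0,0,0,0,0],
  ],
)

```text
time_s: 33.8
eef_pos: [536.2, -52.3, 269.7]
ee_rot: [-0.001, 0.627, 0.779, -0.0]
force: [-1.0, -0.1, 0.1]
grip_width: 1.003
grip_force: 0.0
```

Run:
```python
from h import *
np.set_printoptions(precision=2,suppress=True)
x,R=pose();print(x,ctrl.sense()["force"])
p=ctrl.capture("wrist");q=ctrl.capture("side")
im=np.zeros((420,800,3),np.uint8);im[:,:560]=p["img"][:,:,::-1];im[:210,560:]=q["img"][130:340,160:400,::-1];cv2.imwrite("pics/w8.png",im)
for r in ctrl.landmark_of("jar_centre",p)[:3]:print(r["score"],r["point"],atz(p,r["point"],84))
for r in ctrl.landmark_of("handpiece_centre",q)[:1]:print("hp",atz(q,r["point"],30))
print(proj(p,(536.6,-52.1,113)),proj(p,(536.6,-52.1,84)))
```

```text
[536.19 -52.27 269.68] [-1.   -0.14  0.07]
0.87 [98.8, 229.3] [ 352.9  -142.38   84.  ]
0.8 [284.8, 186.3] [538.43 -53.86  84.  ]
hp [496.18 162.85  30.  ]
[283.37 190.77] [283.41 184.26]
```

View pics/w8.png

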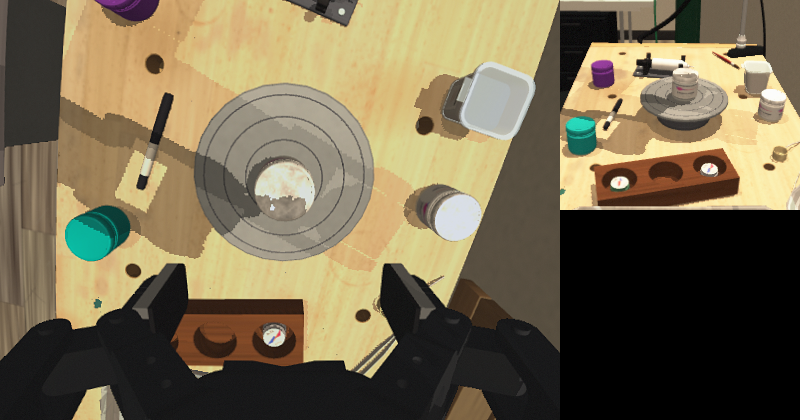

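The jar stands upright in the middle of the wheel at (285,189), within about 3 mm of the axis, and the handpiece is in its rest. I'll wait a moment for the wheel to settle, then hand in.

>>> send_rows(
  targets=[
    [-1,0,0,0,0,0,0],
    [-1,0,0,0,0,0,0],
    [-1,0,0,0,0,0,0],
    [-1,0,0,0,0,0,0],
    [-1,0,0,0,0,0,0],
    [-1,0,0,0,0,0,0],
    [-1,0,0,0,0,0,0],
    [-1,0,0,0,0,0,0],
    [-1,0,0,0,0,0,0],
    [-1,0,0,0,0,0,0],
  ],
)

```text
time_s: 35.25
eef_pos: [536.6, -52.4, 271.0]
ee_rot: [-0.0, 0.627, 0.779, 0.0]
force: [0.7, -0.2, 0.4]
grip_width: 1.002
grip_force: 0.0
```

```bash
python3 -c "
from rig import ctrl
print(ctrl.finish_job())"
```

```text
the job is handed in; nothing more can be done
None
```

I handed the job in at about 35 s: in the last pictures the handpiece lies in both yokes and the big jar stands upright within about 3 mm of the wheel's axis, but no verdict came back and I did not measure the wheel's speed.

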